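# Close up the coffee maker and start it

## Robot

A 6-joint arm with a two-finger parallel gripper is mounted at the origin on a cart in front of the work surface, level with it; the furniture and walls round the work are solid. World frame = base frame: x ahead of the robot, y to its left, z up, the work surface at z = 0. Lengths are in m, angles in rad, forces in N, time in s.
With the tool pointing down it reaches from about 0.25 to 0.775 m from the base axis. Payload 4 kg.
Tool frame: the origin (TCP) lies midway between the tips of the shut fingers; the grasp point (between the pads) lies 19 mm behind it (robot.pinch_z is the distance from the TCP to the grasp point, in m); z points along the fingers, y is the line along which they close (so a half turn about z gives the same grasp; the last joint's range is limited). The gripper opens to 85 mm and grips with 20 to 120 N. Pads are 22 mm wide; open, the fingers measure 114 mm over their backs; the gripper's body (76 mm by 85 mm) begins 54 mm behind the grasp point. The pads swing forward as they close: fully open they stand 13 mm farther back than shut.
Start: joints at [-1.247, 0.087, 1.371, -0, 1.684, -0.103], TCP at [0.228, -0.501, 0.231] pointing down, gripper open.
Joint ranges: [-3.1, 3.1], [-0.76, 2.03], [0.27, 2.55], [-1.08, 4.22], [0.17, 2.65], [-2.57, 2.57]. Speed limits (rad/s): [2.79, 2.79, 3.14, 3.14, 3.14, 3.14].

## Interface

Orientations are given as a 3x3 rotation matrix whose columns are the frame's x, y, z axes.
In Python, from plant import robot gives the robot as it stands. The module is installed in compiled form; this text tells all that it offers.
- The arm moves only by the tool step_arm, never from a script. Its argument "rows" is one flat list of numbers, 7 for each row, row after row: the shift along the tool's x, y, z in units of 0.25 m (1.0 is 0.25 m), then the turn, a rotation vector about the tool's x, y, z in units of 180 degrees (1.0 is 180 degrees), then the closure in counts, from 0 (fully open) to 255 (shut). In form: [x, y, z, ax, ay, az, gripper, x, y, z, ax, ay, az, gripper, ...]. A call has exactly 5 rows; each row is the pose to reach, as a shift and turn from the pose commanded when the call began, along the tool's axes at that moment, turning the shorter way round; what a row does not reach only later rows make up. A row lasts 1/10 s, in which the tool goes at most 50 mm and 8.59 degrees, less where a joint would pass 70% of its speed; a pose out of reach is approached as far as the arm can. A call with a number of a shift or a turn outside -1 to 1 is refused whole. A call with a gripper value outside its range is refused whole. The fingers move at their own pace and stop on an object; "newtons" is the grip in N (left out, the last holds). Time passes only in rows, so rows that repeat a pose let the fingers close, or fill a call up. It gives the time, the measured TCP pose, the force, the opening and the grip force at its end, in the units of the state.
- robot.observe(): the state, without advancing time (a new reading comes with each control period).
- robot.get_image(name): name is "side" or "top"; returns a dict with "img" (420x560x3 uint8, red, green, blue), "camera_matrix" (3x3 intrinsics, pixels), "T" (4x4, takes a point from camera to world coordinates). Camera axes: x right, y down, z forward; pixel columns grow to the right and rows downward; lengths in m; the calibration is good to about 2 mm. A picture is of the moment at which its call begins. There is no depth.
- robot.sign_off(): hands the job in; it is judged then, once.
The state is a dict: "time_s": time; "joint_pos": joint angles; "dq": joint speeds; "joint_efforts": joint torques, N m; "position": TCP position; "orientation": TCP orientation; "wrist_force": force on the tool from outside, world axes, zero at the start; "moment": the same for the moment, N m; "gripper_width": finger opening in m; "gripper_force": force on a finger pad.
Only numpy, scipy, OpenCV 4.12 (cv2) and the standard library are available. Lean on these libraries where they do the work, as an engineer would, in place of code of your own. Each camera call takes 0.05 s, during which the arm holds its last target. There are 200 camera calls.

## Task

Get the two-mug coffee maker going: with your fingertips push its swung-out filter holder fully home against the front of the machine and push the raised lid of the water tank fully shut, and only when both are shut press the orange start button on top all the way down and let it spring back. Slam nothing, pick nothing up, and leave the mugs, the coffee jar and the garlic where they are.

Things in the scene. Friction and masses are not known exactly. Their poses are not given: they have to be found in the camera images.
- coffee_maker: Fixed black and steel filter coffee maker, 210 deep (x) x 200 wide (y) x 250 high mm. Origin: centre of its underside; its front faces its own -x, z up. Rear half: water tank, open on top under its lid. Front half: base with drip grid and the mugs, and above them a black head (flat top at z = 244 mm, x = -101 to -4, y = -97 to 97 mm) with the filter holder hanging under it.
- filter_holder (a joint): Angle of the swing-out filter holder about its upright hinge at the machine's front corner on its +y side, rad. 0 = home, front panel flush with the machine's front (firm stop); grows to 1.25 as the far (-y) end swings out to the front. Slightly stiff hinge (0.12 N m): it stays where it is left and takes about 1 N at holder_face.
- holder_face (a point): Point to push: on the outer face of the holder's black front panel, 145 mm along it from the hinge, half way up. Panel 178 long, 74 high, 12 mm thick; a steel finger ridge 10 mm wide, 10 mm proud, has its centre 23 mm farther from the hinge. Own x axis points into the panel, y along it to the hinge, z up. Home, its upper edge is 3 mm under the head, whose front is flush with it.
- holder_hinge (a point): Point on the filter holder's upright hinge axis, at the height of holder_face, 15 mm behind the plane of the panel's outer face. In the machine's frame: x = -88, y = 86, z = 182 mm.
- tank_lid (a joint): Angle of the water tank lid about its level hinge along the machine's rear top edge, rad. 0 = shut, flat on the tank (firm stop); it grows to 1.2 as the front edge rises. Stiff hinge (0.14 N m): the lid stays at any angle and takes about 1.5 to 3 N near its free edge to push down.
- lid_face (a point): Point to push: on the outer (upper) face of the flat lid, 88 mm from the hinge, mid-width, 11 mm short of the free edge, where a finger lip 60 mm wide reaches 8 mm farther. Lid 98 long, 186 wide, 8 mm thick; the hinge axis is level with its underside. Own z axis points out of the outer face (straight up when shut), x from the free edge to the hinge.
- lid_hinge (a point): Middle of the lid's hinge axis. In the machine's frame: x = 98, y = 0, z = 244.5 mm.
- start_button (a joint): Travel of the start button, m: 0 = up, 0.005 = fully down. Spring return, about 1.5 N to start and 5 N fully down; it comes back by itself.
- button_top (a point): Centre of the top of the round orange start button, 20 mm across, on top of the machine's head, pressed straight down. It is 55 mm in front of the machine's middle, half way across, 254 mm above the worktop, 8 mm above its steel bezel, and 46 mm (centre to lip) in front of the shut lid.
- mug_blue: Blue mug, 72 mm across, 88 mm high, with one handle, standing loose on the drip grid (28.5 mm above the worktop) under one spout; its top is at 117 mm. Origin: centre of its underside. The mugs may stand either way round.
- mug_white: White mug of the same shape and size under the other spout. Origin: centre of its underside.
- jar_coffee: Tall coffee jar with a white cap, 64 mm across, 169 mm high, standing loose on the worktop to the right of the machine. Origin: centre of its underside.
- garlic: Garlic bulb, 50 mm, lying loose on the worktop in front of the machine. Origin: under its centre.
Not all that is in view belongs to the job. Leave any purple or yellow look-alike of the mug_blue alone.

How it is judged:
By the outcome, as a careful person would: the job done as asked, in the order asked, and still so for the second after the job is handed in, with the robot touching nothing.
It also fails if it takes over 48 s, if anything falls off the work surface, if the arm or the gripper's body presses on something with over 40 N, if the wrist force passes 120 N, or if a joint passes its speed limit or range.

## Working session

There is one attempt and no reset: what is moved stays moved. The work goes in short steps, Python scripts to look and compute and a tool call to move; the robot and the scene stay as the last step left them, time stands still between calls to the robot, and variables do not carry over. Pictures are saved under pics/ and viewed, at most 10 in all, crops included, and the job is handed in when it is done.

Besides the shell and the picture viewer there is one more tool, called after "Call:" as a command line: name --argument value ..., lists and objects as JSON in quotes. step_arm: Moves the arm, as the interface text tells. Its arguments: {"type":"object","properties":{"rows":{"type":"array","items":{"type":"number"}},"newtons":{"type":"number"}},"required":["rows"]}

```bash
mkdir -p pics; python3 - <<'E'
from plant import robot
import cv2,pickle
o=robot.observe();print({k:o[k] for k in('time_s','position','orientation','wrist_force','gripper_width')})
for n in('side','top'):
    d=robot.get_image(n);pickle.dump(d,open(n+'.pkl','wb'));cv2.imwrite(f'pics/{n}0.png',d['img'][:,:,::-1]);print(d['camera_matrix'],d['T'])
E
```

```text
{'time_s': 0.0, 'position': array([ 0.22748948, -0.50017806,  0.23011517]), 'orientation': array([[ 9.10306218e-01,  4.13934797e-01, -7.57009638e-04],
       [ 4.13935440e-01, -9.10303691e-01,  2.15453491e-03],
       [ 2.02728306e-04, -2.27463965e-03, -9.99997392e-01]]), 'wrist_force': array([ 0.25811032, -0.31110722, -0.86881778]), 'gripper_width': 0.0851336836505569}
[[538.28927357   0.         281.31159498]
 [  0.         538.28927357 220.59471943]
 [  0.           0.           1.        ]] [[-0.98787287 -0.07971488  0.13323936  0.32540771]
 [-0.15461759  0.42679369 -0.89103341  1.03363764]
 [ 0.0141629  -0.90082889 -0.43394323  0.82914825]
 [ 0.          0.          0.          1.        ]]
[[435.15599948   0.         282.32225637]
 [  0.         435.15599948 209.36986766]
 [  0.           0.           1.        ]] [[-0.43162125 -0.71674007  0.54771048 -0.14874164]
 [-0.90200895  0.33680239 -0.27008148 -0.01643552]
 [ 0.00910802 -0.61061266 -0.79187703  1.11396822]
 [ 0.          0.          0.          1.        ]]
```

View pics/side0.png

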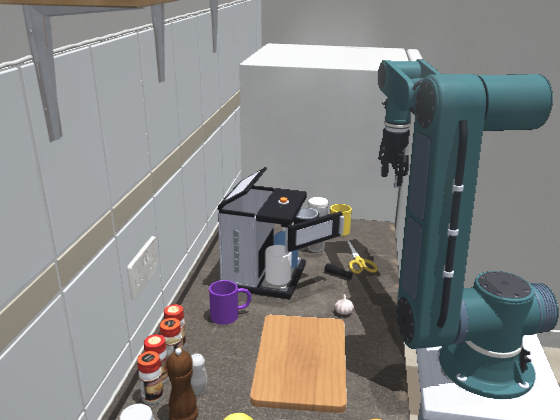

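View pics/top0.png

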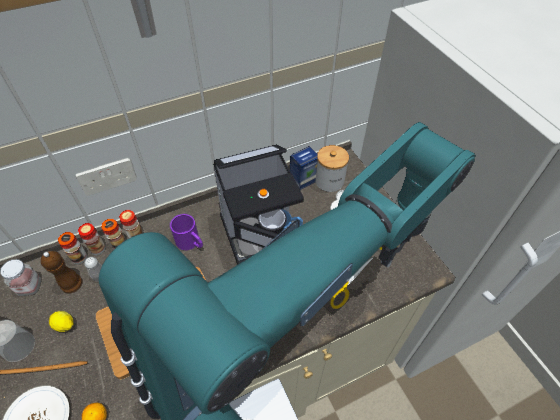

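The side view shows the machine with its button at about (283,201), the raised lid at about (250,185) and the swung-out holder panel at about (315,232). In the top view the button is at (263,194). The purple and yellow mugs are decoys and none of my targets. Next I'll enlarge the machine for its corners.

```bash
python3 - <<'E'
import cv2,pickle,numpy as np
s=pickle.load(open('side.pkl','rb'))['img'];t=pickle.load(open('top.pkl','rb'))['img']
a=cv2.resize(s[160:300,210:360],None,fx=5,fy=4.25)[:595,:750] if 0 else cv2.resize(s[160:300,210:360],(600,560),interpolation=cv2.INTER_CUBIC)
b=cv2.resize(t[140:265,205:315],(528,600),interpolation=cv2.INTER_CUBIC)
cv2.imwrite('pics/cs.png',a[:,:,::-1]);cv2.imwrite('pics/ct.png',b[:,:,::-1])
E
```

```text
(no output)
```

View pics/cs.png

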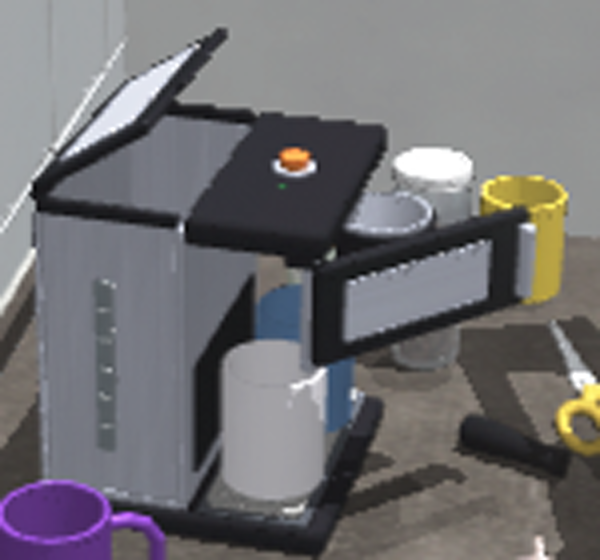

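View pics/ct.png

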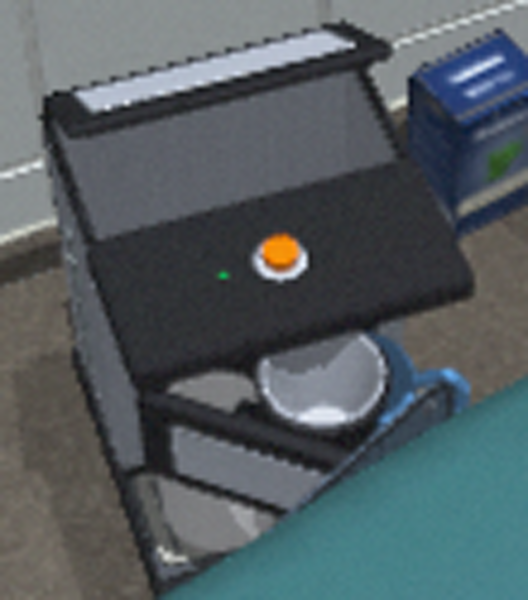

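The crops show the head-top corners (side crop: near rear (190,220), near front (328,248), far front (384,127), far rear (255,117)), the panel's upper far end at (528,210), and the lid raised.

```bash
cat > h.py <<'E'
import pickle,numpy as np
from scipy.optimize import least_squares
C={n:pickle.load(open(n+'.pkl','rb')) for n in('side','top')}
def ray(n,u,v):
    d=C[n];r=d['T'][:3,:3]@np.linalg.solve(d['camera_matrix'],[u,v,1]);return d['T'][:3,3],r
def onz(n,p,z):
    o,r=ray(n,*p);return o+r*(z-o[2])/r[2]
S=lambda x,y:(210+x/4,160+y/4)
Tp=lambda x,y:(205+x/4.8,140+y/4.8)
E
python3 - <<'E'
from h import *
m=np.array([[-.004,.097],[-.101,.097],[-.101,-.097],[-.004,-.097],[-.055,0]])
s=[S(*p) for p in[(190,220),(328,248),(384,127),(255,117)]];t=[Tp(*p) for p in[(92,243),(137,380),(472,290),(400,162)]]
sb,tb=S(295,157),Tp(281,250)
for n,L,b in(('side',s,sb),('top',t,tb)):
    W=np.array([onz(n,p,.244)[:2] for p in L]+[onz(n,b,.252)[:2]]);print(n,W.round(3))
    f=lambda q:(np.c_[m@np.array([[np.cos(q[2]),np.sin(q[2])],[-np.sin(q[2]),np.cos(q[2])]])+q[:2]]-W).ravel()
    q=least_squares(f,[.6,-.2,0]).x;print(q,f(q).reshape(-1,2).round(3).tolist())
    C[n]['q']=q
q=(C['side']['q']+C['top']['q'])/2;print('q',q)
R=np.array([[np.cos(q[2]),-np.sin(q[2])],[np.sin(q[2]),np.cos(q[2])]])
M=lambda w:np.r_[R.T@(w[:2]-q[:2]),w[2]]
for p in[(528,210),(312,270)]:
    w=M(onz('side',S(*p),.219));print('panel top mach',w.round(3))
a=np.r_[R.T@(C['top']['T'][:2,3]-q[:2]),C['top']['T'][2,3]]
for u in[(195,62),(340,25),(45,98),(390,50),(50,125)]:
    w=M(onz('top',Tp(*u),0));d=w-a
    for y in(0,-.093,.093):
        print(u,y,(a+d*(y-a[1])/d[1]).round(3))
b=np.r_[R.T@(C['side']['T'][:2,3]-q[:2]),C['side']['T'][2,3]]
w=M(onz('side',S(222,33),0));d=w-b
for y in(-.093,-.03,0):print('side lid far',y,(b+d*(y-b[1])/d[1]).round(3))
# garlic
print('garlic',onz('side',(344,307),.02))
E
```

```text
side [[ 0.57  -0.189]
 [ 0.478 -0.165]
 [ 0.466 -0.366]
 [ 0.558 -0.367]
 [ 0.517 -0.284]]
[ 0.57042024 -0.27824876 -0.07740615] [[0.004, 0.008], [-0.0, -0.009], [-0.003, -0.001], [0.001, -0.008], [-0.001, 0.01]]
top [[ 0.573 -0.203]
 [ 0.477 -0.19 ]
 [ 0.456 -0.374]
 [ 0.555 -0.38 ]
 [ 0.519 -0.291]]
[ 0.56880202 -0.29310535 -0.10195608] [[0.002, 0.006], [0.001, 0.004], [0.002, -0.005], [-0.0, -0.009], [-0.005, 0.003]]
q [ 0.56961113 -0.28567705 -0.08968111]
panel top mach [-0.209 -0.032  0.219]
panel top mach [-0.089  0.096  0.219]
(195, 62) 0 [0.066 0.    0.288]
(195, 62) -0.093 [ 0.433 -0.093 -0.088]
(195, 62) 0.093 [-0.302  0.093  0.665]
(340, 25) 0 [-0.172  0.     0.532]
(340, 25) -0.093 [ 0.087 -0.093  0.267]
(340, 25) 0.093 [-0.431  0.093  0.798]
(45, 98) 0 [ 0.646  0.    -0.304]
(45, 98) -0.093 [ 1.278 -0.093 -0.951]
(45, 98) 0.093 [0.014 0.093 0.343]
(390, 50) 0 [-0.227  0.     0.569]
(390, 50) -0.093 [ 0.007 -0.093  0.32 ]
(390, 50) 0.093 [-0.461  0.093  0.818]
(50, 125) 0 [ 0.642  0.    -0.337]
(50, 125) -0.093 [ 1.273 -0.093 -0.999]
(50, 125) 0.093 [0.012 0.093 0.325]
side lid far -0.093 [ 0.023 -0.093  0.301]
side lid far -0.03 [ 0.006 -0.03   0.325]
side lid far 0 [-0.003  0.     0.336]
garlic [ 0.33297806 -0.14528874  0.02      ]
```

```bash
cat >> h.py <<'E'
from scipy.spatial.transform import Rotation as Ro
Q=np.array([.571,-.290,-.095])
def mw(x,y,z):
    c,s=np.cos(Q[2]),np.sin(Q[2]);return np.array([Q[0]+c*x-s*y,Q[1]+s*x+c*y,z])
def tool(az,tilt): # x forward at azimuth az, tilted forward by tilt
    return (Ro.from_euler('z',az)*Ro.from_euler('x',np.pi)*Ro.from_euler('y',tilt)).as_matrix()
def go(pos,R,p=None):
    from plant import robot
    o=robot.observe();r=o['orientation'];p=o['position']
    print('t',round(o['time_s'],2),'F',np.round(o['wrist_force'],1),'p',p.round(4))
    for P in np.atleast_2d(pos):
        print('row',(r.T@(P-p)/.25).round(3),(Ro.from_matrix(r.T@R).as_rotvec()/np.pi).round(3))
E
python3 - <<'E'
from h import *
print('jar cap',onz('side',S(434,165),.169),'face',mw(-.1865,-.0075,.182))
go([[.26,-.33,.26],mw(-.225,.025,.182)],tool(-.3,np.pi/6))
E
```

```text
jar cap [ 0.43722936 -0.47760601  0.169     ] face [ 0.38462952 -0.27977532  0.182     ]
t 0.1 F [-0.5 -0.2  0.2] p [ 0.2275 -0.5002  0.2302]
row [ 0.4   -0.566 -0.118] [-0.061  0.159  0.226]
row [ 0.868 -0.732  0.195] [-0.061  0.159  0.226]
```

Call:
step_arm --rows '[0.4, -0.566, -0.118, -0.061, 0.159, 0.226, 255, 0.4, -0.566, -0.118, -0.061, 0.159, 0.226, 255, 0.4, -0.566, -0.118, -0.061, 0.159, 0.226, 255, 0.4, -0.566, -0.118, -0.061, 0.159, 0.226, 255, 0.4, -0.566, -0.118, -0.061, 0.159, 0.226, 255]' --newtons 40

```text
time_s: 0.6
position: [0.2611, -0.3281, 0.262]
orientation: [[0.887, -0.189, 0.421], [-0.158, -0.982, -0.106], [0.434, 0.028, -0.901]]
wrist_force: [0.3, 0.3, 0.2]
gripper_width: 0.0122
gripper_force: 0.0
```

```bash
python3 - <<'E'
from h import *
go([mw(-.225,.025,.182)],tool(-.3,np.pi/6))
E
```

```text
t 0.6 F [0.3 0.3 0.2] p [ 0.2611 -0.3281  0.262 ]
row [ 0.121 -0.407  0.401] [-0.009  0.023  0.035]
```

Call:
step_arm --rows '[0.05, -0.2, 0.15, -0.009, 0.023, 0.035, 255, 0.1, -0.36, 0.3, -0.009, 0.023, 0.035, 255, 0.121, -0.407, 0.4, -0.009, 0.023, 0.035, 255, 0.121, -0.407, 0.4, -0.009, 0.023, 0.035, 255, 0.121, -0.407, 0.4, -0.009, 0.023, 0.035, 255]'

```text
time_s: 1.1
position: [0.348, -0.2442, 0.1796]
orientation: [[0.832, -0.291, 0.472], [-0.253, -0.957, -0.144], [0.493, -0.0, -0.87]]
wrist_force: [-0.0, -0.4, 0.8]
gripper_width: -0.0001
gripper_force: 0.0
```

```bash
python3 - <<'E'
from h import *
from plant import robot
import cv2
d=robot.get_image('side');cv2.imwrite('pics/s1.png',cv2.resize(d['img'][150:330,200:440],(800,600),interpolation=cv2.INTER_CUBIC)[:,:,::-1])
# arc at L=135: theta .7 -> 0, with overlap
pts=[]
for th in(.7,.5,.3,.1,0):
    s,c=np.sin(th),np.cos(th);pts.append(mw(-.088-.135*s-.015*c,.086-.135*c+.015*s,.182))
go(pts,tool(-.3,np.pi/6))
E
```

```text
t 1.15 F [-0.6 -0.2  0.5] p [ 0.3479 -0.2458  0.1811]
row [0.159 0.087 0.086] [0.    0.002 0.001]
row [0.241 0.14  0.133] [0.    0.002 0.001]
row [0.331 0.173 0.185] [0.    0.002 0.001]
row [0.425 0.184 0.238] [0.    0.002 0.001]
row [0.472 0.182 0.265] [0.    0.002 0.001]
```

View pics/s1.png

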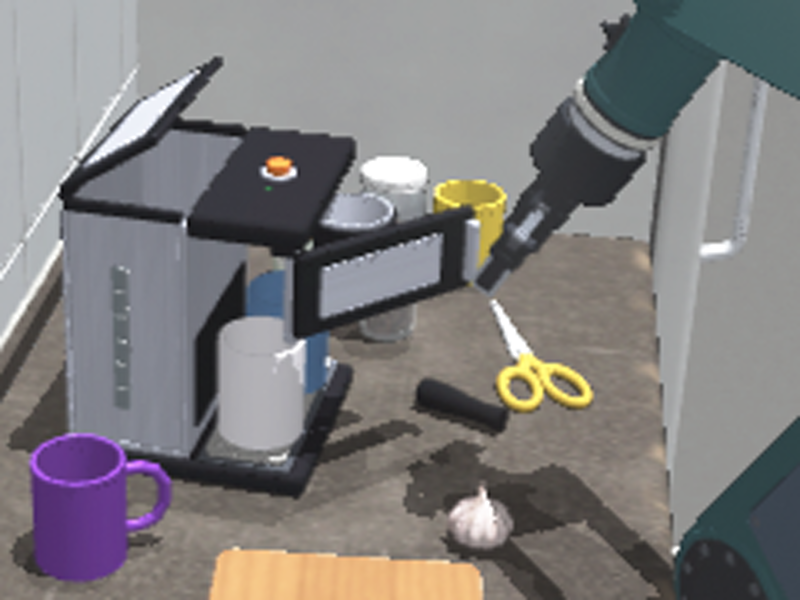

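The tip (crop (485,285)) stands just in front of the panel's free part, clear of everything. I'll approach and start pushing gently.

Call:
step_arm --rows '[0.04, 0.02, 0.022, 0, 0, 0, 255, 0.08, 0.044, 0.043, 0, 0, 0, 255, 0.12, 0.066, 0.065, 0, 0, 0, 255, 0.159, 0.087, 0.086, 0, 0, 0, 255, 0.185, 0.105, 0.1, 0, 0, 0, 255]'

```text
time_s: 1.65
position: [0.3899, -0.289, 0.1834]
orientation: [[0.829, -0.298, 0.473], [-0.258, -0.955, -0.15], [0.496, 0.002, -0.869]]
wrist_force: [-1.2, 0.8, 0.2]
gripper_width: -0.0002
gripper_force: 0.6
```

Call:
step_arm --rows '[0.03, 0.02, 0.017, 0, 0, 0, 255, 0.056, 0.035, 0.033, 0, 0, 0, 255, 0.085, 0.046, 0.05, 0, 0, 0, 255, 0.115, 0.057, 0.067, 0, 0, 0, 255, 0.146, 0.068, 0.085, 0, 0, 0, 255]'

```text
time_s: 2.15
position: [0.4263, -0.3152, 0.1817]
orientation: [[0.83, -0.294, 0.473], [-0.255, -0.956, -0.146], [0.495, 0.001, -0.869]]
wrist_force: [-1.2, 2.1, 0.8]
gripper_width: -0.0001
gripper_force: 0.6
```

```bash
python3 - <<'E'
from h import *
from plant import robot
import cv2
d=robot.get_image('side');cv2.imwrite('pics/s2.png',cv2.resize(d['img'][170:310,200:387],(800,600),interpolation=cv2.INTER_CUBIC)[:,:,::-1])
pts=[]
for th in(.3,.2,.1,0):
    s,c=np.sin(th),np.cos(th);pts.append(mw(-.088-.135*s-.015*c,.086-.135*c+.015*s,.182))
go(pts,tool(-.3,np.pi/6))
E
```

```text
t 2.2 F [ 0.8 -0.2  0.3] p [ 0.4272 -0.3158  0.1818]
row [-0.005 -0.002 -0.004] [-0.     0.002  0.   ]
row [0.041 0.007 0.023] [-0.     0.002  0.   ]
row [0.088 0.01  0.049] [-0.     0.002  0.   ]
row [0.135 0.007 0.076] [-0.     0.002  0.   ]
```

View pics/s2.png

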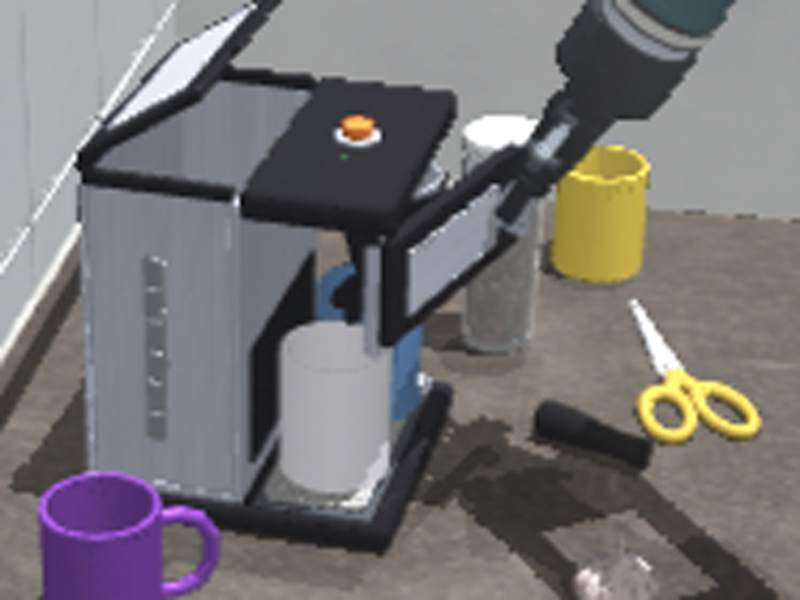

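The holder is swinging in: fingertips at crop (505,215) press the panel, mugs unmoved. I'll continue to home slowly.

Call:
step_arm --rows '[0.02, 0.004, 0.012, 0, 0, 0, 255, 0.041, 0.007, 0.023, 0, 0, 0, 255, 0.065, 0.009, 0.036, 0, 0, 0, 255, 0.088, 0.01, 0.049, 0, 0, 0, 255, 0.1, 0.01, 0.056, 0, 0, 0, 255]'

```text
time_s: 2.7
position: [0.4528, -0.3257, 0.1815]
orientation: [[0.831, -0.294, 0.472], [-0.255, -0.956, -0.146], [0.494, 0.0, -0.869]]
wrist_force: [-1.1, -0.4, -0.4]
gripper_width: -0.0003
gripper_force: 0.5
```

Call:
step_arm --rows '[0.007, 0, 0.004, 0, 0, 0, 255, 0.014, 0, 0.008, 0, 0, 0, 255, 0.02, -0.001, 0.011, 0, 0, 0, 255, 0.026, -0.001, 0.015, 0, 0, 0, 255, 0.032, -0.002, 0.018, 0, 0, 0, 255]'

```text
time_s: 3.2
position: [0.4604, -0.3278, 0.1815]
orientation: [[0.832, -0.294, 0.471], [-0.255, -0.956, -0.146], [0.493, 0.001, -0.87]]
wrist_force: [-11.1, 3.0, 4.4]
gripper_width: 0.0
gripper_force: 5.4
```

```bash
python3 - <<'E'
from h import *
from plant import robot
print([robot.observe()['wrist_force'].round(1)],robot.observe()['position'],mw(-.103,-.049,.182))
E
```

```text
[array([-11.1,   3. ,   4.4])] [ 0.46038042 -0.32780531  0.18149736] [ 0.46381644 -0.32900877  0.182     ]
```

The holder met its firm stop at 11 N. Now I'll back off, rise and go over the lid.

```bash
python3 - <<'E'
from h import *
p=np.array([.46,-.328,.1815])
go([p+[-.03,.0,.01],p+[-.05,0,.1],p+[-.02,.02,.22]],tool(-.095,0))
E
```

```text
t 3.2 F [-11.1   3.    4.4] p [ 0.4604 -0.3278  0.1815]
row [-0.081  0.037 -0.092] [ 0.017 -0.163 -0.063]
row [ 0.03   0.06  -0.443] [ 0.017 -0.163 -0.063]
row [ 0.345 -0.051 -0.816] [ 0.017 -0.163 -0.063]
```

Call:
step_arm --rows '[-0.081, 0.037, -0.092, 0, 0, 0, 255, -0.081, 0.037, -0.092, 0, 0, 0, 255, 0, 0.06, -0.26, 0, 0, 0, 255, 0.03, 0.06, -0.443, 0.008, -0.08, -0.03, 255, 0.18, 0, -0.63, 0.017, -0.163, -0.063, 255]'

```text
time_s: 3.7
position: [0.4188, -0.3193, 0.3312]
orientation: [[0.956, -0.193, 0.223], [-0.184, -0.981, -0.059], [0.23, 0.015, -0.973]]
wrist_force: [0.5, -1.0, 0.8]
gripper_width: -0.0004
gripper_force: 0.0
```

```bash
python3 - <<'E'
from h import *
from plant import robot
import cv2
a=robot.get_image('side')['img'][150:310,200:360];b=robot.get_image('top')['img'][130:270,190:330]
f=lambda i:cv2.resize(i,(400,400),interpolation=cv2.INTER_CUBIC)
cv2.imwrite('pics/s3.png',np.hstack([f(a),f(b)])[:,:,::-1])
go([mw(.04,0,.38),mw(.04,0,.33)],tool(-.095,0))
E
```

```text
t 3.8 F [ 0.5 -1.3  0.2] p [ 0.428  -0.3216  0.3423]
row [ 0.715 -0.241  0.025] [ 0.012 -0.081 -0.028]
row [ 0.665 -0.246  0.218] [ 0.012 -0.081 -0.028]
```

View pics/s3.png

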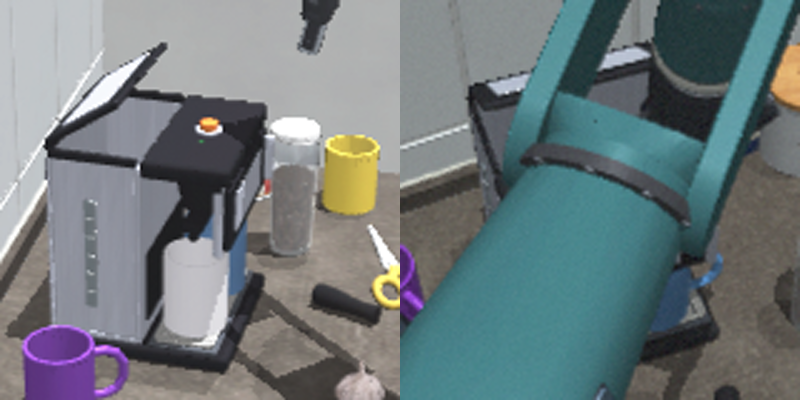

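Holder panel looks flush and parallel with the head front (side crop (230,175)-(265,105)); the mugs are undisturbed. Now the lid.

Call:
step_arm --rows '[0.15, -0.05, -0.1, 0.005, -0.04, -0.01, 255, 0.35, -0.12, -0.08, 0.012, -0.081, -0.028, 255, 0.55, -0.19, -0.03, 0.012, -0.081, -0.028, 255, 0.715, -0.241, 0.025, 0.012, -0.081, -0.028, 255, 0.715, -0.241, 0.025, 0.012, -0.081, -0.028, 255]'

```text
time_s: 4.3
position: [0.6117, -0.2906, 0.3561]
orientation: [[0.996, -0.092, -0.021], [-0.092, -0.996, 0.022], [-0.023, -0.02, -1.0]]
wrist_force: [-0.7, -0.2, -1.8]
gripper_width: -0.0001
gripper_force: 0.0
```

```bash
python3 - <<'E'
from h import *
go([mw(.04,0,z) for z in(.38,.33,.31,.29,.27,.253)],tool(-.095,0))
E
```

```text
t 4.3 F [-0.7 -0.2 -1.8] p [ 0.6117 -0.2906  0.3561]
row [-0.005  0.011 -0.096] [-0.006  0.007  0.001]
row [-0.     0.015  0.104] [-0.006  0.007  0.001]
row [0.002 0.017 0.184] [-0.006  0.007  0.001]
row [0.004 0.018 0.264] [-0.006  0.007  0.001]
row [0.005 0.02  0.344] [-0.006  0.007  0.001]
row [0.007 0.021 0.412] [-0.006  0.007  0.001]
```

Call:
step_arm --rows '[0, 0.005, 0.04, -0.006, 0.007, 0, 255, 0, 0.01, 0.08, -0.006, 0.007, 0, 255, 0, 0.015, 0.12, -0.006, 0.007, 0, 255, 0, 0.017, 0.155, -0.006, 0.007, 0, 255, 0.002, 0.017, 0.19, -0.006, 0.007, 0, 255]'

```text
time_s: 4.8
position: [0.6038, -0.2959, 0.3171]
orientation: [[0.995, -0.099, 0.005], [-0.099, -0.995, -0.005], [0.006, 0.005, -1.0]]
wrist_force: [-0.3, 0.0, 0.9]
gripper_width: 0.0001
gripper_force: 0.0
```

Call:
step_arm --rows '[0, 0, 0.03, 0, 0, 0, 255, 0, 0, 0.06, 0, 0, 0, 255, 0, 0, 0.09, 0, 0, 0, 255, 0, 0, 0.115, 0, 0, 0, 255, 0, 0, 0.14, 0, 0, 0, 255]'

```text
time_s: 5.3
position: [0.6046, -0.2958, 0.2823]
orientation: [[0.995, -0.098, 0.005], [-0.098, -0.995, -0.005], [0.006, 0.005, -1.0]]
wrist_force: [-0.7, -0.9, 2.6]
gripper_width: -0.0001
gripper_force: 0.7
```

Call:
step_arm --rows '[0, 0, 0.02, 0, 0, 0, 255, 0, 0, 0.04, 0, 0, 0, 255, 0, 0, 0.06, 0, 0, 0, 255, 0, 0, 0.075, 0, 0, 0, 255, 0, 0, 0.09, 0, 0, 0, 255]'

```text
time_s: 5.8
position: [0.6046, -0.2958, 0.2595]
orientation: [[0.995, -0.098, 0.004], [-0.098, -0.995, -0.005], [0.005, 0.005, -1.0]]
wrist_force: [-0.5, 0.1, 1.3]
gripper_width: 0.0002
gripper_force: 0.7
```

Call:
step_arm --rows '[0, 0, 0.008, 0, 0, 0, 255, 0, 0, 0.015, 0, 0, 0, 255, 0, 0, 0.021, 0, 0, 0, 255, 0, 0, 0.027, 0, 0, 0, 255, 0, 0, 0.032, 0, 0, 0, 255]'

```text
time_s: 6.3
position: [0.6048, -0.2959, 0.2526]
orientation: [[0.995, -0.098, 0.005], [-0.098, -0.995, -0.006], [0.006, 0.005, -1.0]]
wrist_force: [-2.0, 1.3, 5.7]
gripper_width: 0.0004
gripper_force: 2.7
```

Call:
step_arm --rows '[0, 0, 0.003, 0, 0, 0, 255, 0, 0, 0.006, 0, 0, 0, 255, 0, 0, 0.006, 0, 0, 0, 255, 0, 0, 0.006, 0, 0, 0, 255, 0, 0, 0.006, 0, 0, 0, 255]'

```text
time_s: 6.8
position: [0.6048, -0.2959, 0.2526]
orientation: [[0.995, -0.098, 0.007], [-0.098, -0.995, -0.006], [0.007, 0.006, -1.0]]
wrist_force: [-2.6, 1.5, 5.6]
gripper_width: 0.0001
gripper_force: 3.1
```

Call:
step_arm --rows '[0, 0, -0.04, 0, 0, 0, 255, 0, 0, -0.12, 0, 0, 0, 255, -0.13, 0, -0.16, 0, 0, 0, 255, -0.25, 0, -0.16, 0, 0, 0, 255, -0.25, 0, -0.16, 0, 0, 0, 255]'

```text
time_s: 7.3
position: [0.5401, -0.2894, 0.2911]
orientation: [[0.995, -0.099, 0.005], [-0.099, -0.995, -0.006], [0.005, 0.005, -1.0]]
wrist_force: [-0.3, 0.6, -0.1]
gripper_width: 0.0001
gripper_force: 0.0
```

```bash
python3 - <<'E'
from h import *
from plant import robot
import cv2
d=robot.get_image('side')
cv2.imwrite('pics/s4.png',cv2.resize(d['img'][165:305,205:365],(686,600),interpolation=cv2.INTER_CUBIC)[:,:,::-1])
go([np.array([.518,-.2875,.265])],tool(-.095,0))
E
```

```text
t 7.35 F [-0.5  0.   0.3] p [ 0.5416 -0.2896  0.2908]
row [-0.096  0.     0.103] [ 0.002 -0.002 -0.001]
```

View pics/s4.png

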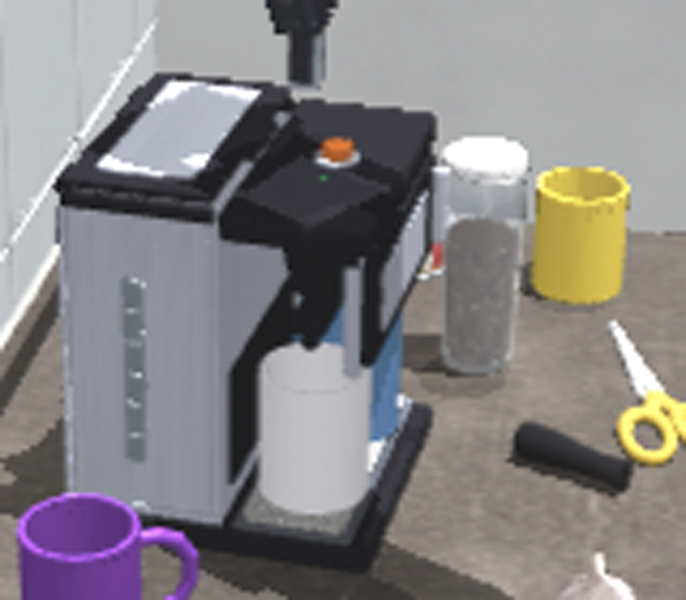

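The lid lies flat on the tank (crop (60,190)-(290,100)) and the holder is flush, so both are shut. Now the button at crop (338,150).

Call:
step_arm --rows '[-0.05, 0, 0.02, 0, 0, 0, 255, -0.096, 0, 0.05, 0, 0, 0, 255, -0.096, 0, 0.08, 0, 0, 0, 255, -0.096, 0, 0.11, 0, 0, 0, 255, -0.096, 0, 0.13, 0, 0, 0, 255]'

```text
time_s: 7.85
position: [0.5193, -0.2873, 0.256]
orientation: [[0.995, -0.097, 0.004], [-0.097, -0.995, -0.004], [0.004, 0.004, -1.0]]
wrist_force: [0.4, -0.2, -0.7]
gripper_width: 0.0001
gripper_force: 0.0
```

Call:
step_arm --rows '[0, 0, 0.006, 0, 0, 0, 255, 0, 0, 0.012, 0, 0, 0, 255, 0, 0, 0.018, 0, 0, 0, 255, 0, 0, 0.024, 0, 0, 0, 255, 0, 0, 0.03, 0, 0, 0, 255]'

```text
time_s: 8.35
position: [0.5191, -0.2874, 0.2509]
orientation: [[0.995, -0.098, 0.007], [-0.098, -0.995, -0.006], [0.007, 0.005, -1.0]]
wrist_force: [-0.1, 1.7, 3.8]
gripper_width: -0.0002
gripper_force: 1.8
```

Call:
step_arm --rows '[0, 0, 0.005, 0, 0, 0, 255, 0, 0, 0.01, 0, 0, 0, 255, 0, 0, 0.015, 0, 0, 0, 255, 0, 0, 0.018, 0, 0, 0, 255, 0, 0, 0.018, 0, 0, 0, 255]'

```text
time_s: 8.85
position: [0.5191, -0.2875, 0.249]
orientation: [[0.995, -0.098, 0.009], [-0.098, -0.995, -0.007], [0.009, 0.006, -1.0]]
wrist_force: [-2.2, 2.7, 11.0]
gripper_width: 0.0003
gripper_force: 5.7
```

The button is at full travel: 5 mm down, and 11 N exceeds the 5 N spring. Now release and retreat.

Call:
step_arm --rows '[0, 0, -0.03, 0, 0, 0, 255, 0, 0, -0.08, 0, 0, 0, 255, 0, 0, -0.2, 0, 0, 0, 255, 0, 0, -0.35, 0, 0, 0, 255, 0, 0, -0.4, 0, 0, 0, 255]'

```text
time_s: 9.35
position: [0.5187, -0.2876, 0.3498]
orientation: [[0.995, -0.098, 0.009], [-0.098, -0.995, -0.009], [0.01, 0.008, -1.0]]
wrist_force: [-0.1, 0.3, 0.8]
gripper_width: 0.0001
gripper_force: 0.0
```

```bash
python3 - <<'E'
from h import *
from plant import robot
import cv2
d=robot.get_image('side')
cv2.imwrite('pics/s5.png',cv2.resize(d['img'][165:325,205:388],(686,600),interpolation=cv2.INTER_CUBIC)[:,:,::-1])
o=robot.observe();print(o['time_s'],o['position'],o['wrist_force'])
E
```

```text
9.4 [ 0.51891211 -0.28777077  0.35055632] [-0.61615059 -0.46710615  0.86175852]
```

View pics/s5.png

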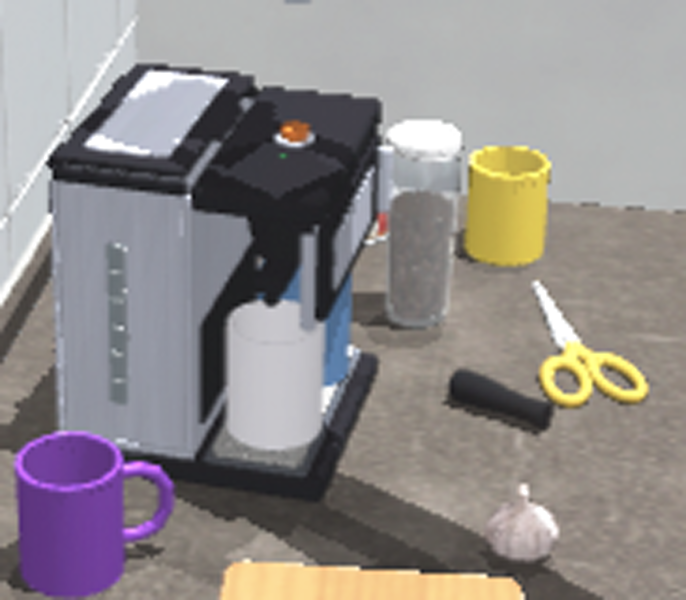

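The lid and holder are shut, the button (295,130) is up again, and everything else is in place. Handing in.

```bash
python3 -c "
from plant import robot
print(robot.sign_off())"
```

```text
the job is handed in; nothing more can be done
None
```

I shut the filter holder and then the tank lid, each against its firm stop, then pressed the start button fully down and let it spring back; the loose items look undisturbed in the last picture, and I handed the job in at about 9.4 s.

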